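# Hang the red gauge beside the green one

## Robot

A 6-joint arm with a two-finger parallel gripper is mounted at the origin on the work surface. World frame = base frame: x ahead of the robot, y to its left, z up, the work surface at z = 0. Lengths are in m, angles in rad, forces in N, time in s.
With the tool pointing down it reaches from about 0.35 to 0.85 m from the base axis. Payload 8.1 kg.
Tool frame: the origin (TCP) lies on the centre line of the jaws, within the pads' length; the fingertips stand 22 mm ahead of it and the grasp point (between the pads) lies 3 mm ahead of it; y points along the fingers, z is the direction in which the jaws open and shut, and the axes are right-handed (so a half turn about y gives the same grasp; the last joint's range is limited). The gripper opens to 85 mm and grips with 20 to 120 N. Pads are 22 mm wide; open, the fingers measure 114 mm over their backs; the gripper's body (76 mm by 85 mm) begins 54 mm behind the grasp point. The pads swing forward as they close: fully open they stand 13 mm farther back than shut.
Start: joints at [-1.201, 0.13, 1.488, -0, 1.523, -0.085], TCP at [0.264, -0.539, 0.225] pointing down, gripper open.
Joint ranges: [-2.96, 2.96], [-0.89, 2.26], [0.02, 2.5], [-1.34, 4.48], [0, 2.73], [-2.66, 2.66]. Speed limits (rad/s): [2.39, 2.39, 2.79, 3.14, 3.14, 3.14].

## Interface

Orientations are given as a unit quaternion [w, x, y, z].
In Python, from plant import ctrl, eyes gives the robot as it stands.
- The arm moves only by the tool move_arm, never from a script. Its argument "increments" is a list of rows, each an object with "turn": the turn, a rotation vector about the tool's x, y, z scaled (see below), a list of three; "linear": the shift along the tool's x, y, z scaled (see below), a list of three; "hand": the gripper command: -1 is fully open, 1 is shut, values between are in proportion. In form: [{"turn": [ax, ay, az], "linear": [dx, dy, dz], "hand": hand}, ...]. A call has 1 to 20 rows; each row is the pose to reach, as a shift and turn from the pose commanded when the call began, along the tool's axes at that moment, turning the shorter way round; what a row does not reach only later rows make up. The controller multiplies each number of a shift by 0.5 m and each number of a turn by 2 pi rad. A row lasts 1/8 s, in which the tool goes at most 62.5 mm and 10.7 degrees, less where a joint would pass 70% of its speed; a pose out of reach is approached as far as the arm can. A call with a number of a shift or a turn outside -1 to 1 is refused whole. A call with a gripper value outside its range is refused whole. The fingers move at their own pace and stop on an object; "grip_force" is the grip in N (left out, the last holds). Time passes only in rows, so rows that repeat a pose let the fingers close. It gives the time, the measured TCP pose, the force and the opening at its end, in the units of the state.
- ctrl.state(): the state, without advancing time (a new reading comes with each control period).
- eyes.snapshot(name): name is "scene" or "side" or "wrist"; returns a dict with "image" (400x640x3 uint8, blue, green, red), "z_map" (400x640 float32, m along the optical axis (not along the pixel's ray), 0 where there is no reading), "vertical_fov" (degrees; the focal length in pixels is half the picture's height over the tangent of half this angle, whatever the lens; pixels are square), "cx", "cy" (the principal point, pixels), "R" (3x3) and "t" (3): a world point X has camera coordinates R X + t. Camera axes: x right, y down, z forward; pixel columns grow to the right and rows downward; lengths in m; the calibration is good to about 2 mm. A picture is of the moment at which its call begins.
- ctrl.close_job(): hands the job in, once; it reports no verdict.
The state is a dict: "clock": time; "joints": joint angles; "qvel": joint speeds; "joint_torque": joint torques, N m; "tcp_pos": TCP position; "eef_rot": TCP orientation; "wrist_force": force on the tool from outside, world axes, zero at the start; "torque": the same for the moment, N m; "opening": finger opening in m.
Only numpy, scipy, OpenCV 4.12 (cv2) and the standard library are available. Lean on these libraries where they do the work, as an engineer would, in place of code of your own. Each camera call takes 0.05 s, during which the arm holds its last target. There are 200 camera calls.

## Task

Take the red-gripped gauge out of the blue slotted rack and hang it by its window on the arm of the hook stand, in front of the green-gripped gauge that already hangs there. Do not knock the green gauge off or shove it along the arm, leave the yellow-gripped gauge standing in the rack, and let go once the red one hangs freely at rest.

Things in the scene. Friction and masses are not known exactly. Their poses are not given: they have to be found in the camera images.
- gauge_red: Upright plate gauge, 64 mm wide (y), 8 mm thick (x), z up, 85-170 g. Origin: peak of its window, an opening right through, 44 mm wide, floor 56 mm below the origin, walls up to 12 mm below it, then a roof sloping to the peak. Red grip tab 24 mm wide (y), 12 mm thick (x), from 9 to 51 mm above the origin; shoulders beside it under 10 mm above the origin. Foot 96 mm below. Front and back alike.
- gauge_yellow: Same gauge with a yellow grip, a bystander. Red and yellow stand in a blue rack with three slots (order varies), 55 mm apart along the gauges' x, 23 mm deep, 1.5 mm clear on either side of the plate: lift straight up 30 mm to be out. The third slot holds a plain dark steel plate, lower than the gauges.
- gauge_green: Same gauge with a green grip and the same origin, already hanging loose by the peak of its window on the hook stand's arm, 22 to 36 mm from the post's face.
- hook_stand: Fixed grey stand. Origin on the table below where its arm leaves the post, z up. Arm: round dark bar, 10 mm thick, level along -x, axis 185 mm up, straight for 130 mm, then bent up at 45 degrees to an end at 146 mm out, highest point 206 mm up. A hanging gauge has its origin 190 mm up and its x along the arm. Post behind the origin (x 0 to 16 mm), 200 mm tall; base 12 mm high.
Not all that is in view belongs to the job. What is shaped like the gauge_red but orange is not meant.

How it is judged:
By the outcome, as a careful person would: the job done as asked, in the order asked, and still so for the second after the job is handed in, with the robot touching nothing.
It also fails if it takes over 42 s, if anything falls off the work surface, if the arm or the gripper's body presses on something with over 40 N, if the wrist force passes 120 N, or if a joint passes its speed limit or range.

## Working session

There is one attempt and no reset: what is moved stays moved. The work goes in short steps, Python scripts to look and compute and a tool call to move; the robot and the scene stay as the last step left them, time stands still between calls to the robot, and variables do not carry over. Pictures are saved under pics/ and viewed, about 8 in all and at most 12, crops included, and the job is handed in when it is done.

Besides the shell and the picture viewer there is one more tool, called as name([rows], argument=value, ...), one row to a line, values as JSON. move_arm: Moves the arm, as the interface text tells. Its arguments: {"type":"object","properties":{"increments":{"type":"array"},"grip_force":{"type":"number"}},"required":["increments"]}

```bash
mkdir -p pics; cat > h.py <<'E'
import numpy as np, cv2
from plant import ctrl, eyes
def snap(n,f):
    s=eyes.snapshot(n); cv2.imwrite('pics/'+f+'.png',s['image']); np.savez('pics/'+f+'.npz',**{k:np.array(v) for k,v in s.items()}); return s
def ld(f): return dict(np.load('pics/'+f+'.npz'))
def cloud(s):
    z=s['z_map']; H,W=z.shape; fl=H/2/np.tan(np.radians(float(s['vertical_fov']))/2)
    v,u=np.mgrid[:H,:W]
    P=np.stack([(u-s['cx'])/fl*z,(v-s['cy'])/fl*z,z],-1)
    X=(P-s['t'])@s['R']; X[z==0]=np.nan; return X
E
python3 - <<'E'
from h import *
a=snap('scene','s1');b=snap('side','d1')
st=ctrl.state();print(st['clock'],st['tcp_pos'],st['eef_rot'],st['wrist_force'],st['opening'])
for s in (a,b): print(s['vertical_fov'],-s['R'].T@s['t'],s['R'][2])
E
```

```text
0.1 [ 0.26337846 -0.53852617  0.22413616] [ 0.15931028 -0.15948949  0.68950422 -0.68830754] [-0.83685637 -0.11578106  0.86366295] 0.0855809629333858
46.95463300653434 [1.36376076 0.23902981 0.83729036] [-0.70753562 -0.3170496  -0.63156385]
47.856214052111326 [0.46696593 0.70859781 0.91726849] [ 0.0938741  -0.71515894 -0.6926293 ]
```

View pics/s1.png

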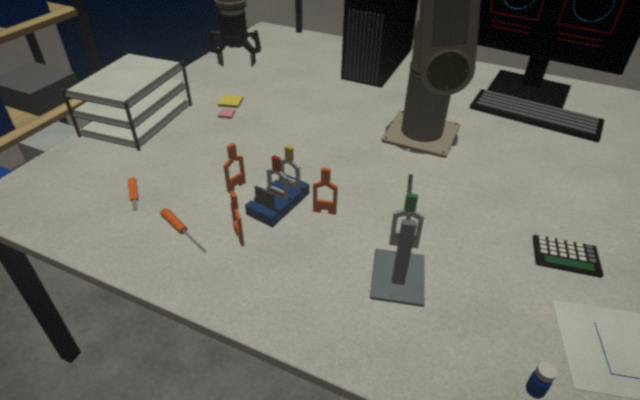

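View pics/d1.png

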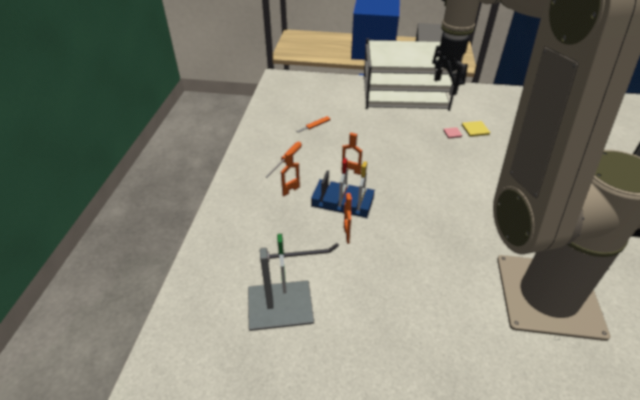

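The scene view has red in the middle slot (277,162), yellow behind it (289,152), and the dark plate in front (263,197). Orange decoys are at (234,165), (325,190) and (236,218). Green hangs at (411,202) on the stand.

```bash
python3 - <<'E'
from h import *
for f,boxes in (('s1',dict(rack=(235,315,140,225),stand=(365,430,170,305))),('d1',dict(rack=(305,380,150,220),stand=(240,345,225,330)))):
    s=ld(f);X=cloud(s);hsv=cv2.cvtColor(s['image'],cv2.COLOR_BGR2HSV);h,S,V=[hsv[...,i].astype(int) for i in range(3)]
    def rep(n,m,b):
        k=np.zeros_like(m);k[b[2]:b[3],b[0]:b[1]]=1;m=m&k&np.isfinite(X[...,0]);p=X[m]
        if len(p)<4: print(f,n,len(p));return
        print(f,n,len(p),'med',np.median(p,0).round(4),'lo',np.percentile(p,3,0).round(3),'hi',np.percentile(p,97,0).round(3))
        return p
    B=boxes['rack'];T=boxes['stand']
    rep('red',((h<4)|(h>174))&(S>150)&(V>60),B)
    rep('yel',(h>20)&(h<33)&(S>120),B)
    blue=rep('blue',(h>100)&(h<125)&(S>130),B)
    c,sz,a=cv2.minAreaRect(blue[:,:2].astype(np.float32));print('rack rect',c,sz,a)
    rep('green',(h>45)&(h<85)&(S>100),T)
    z=X[...,2]
    base=rep('base',(z>.005)&(z<.02)&(S<80),T)
    print('base rect',cv2.minAreaRect(base[:,:2].astype(np.float32)))
    arm=rep('arm',(z>.178)&(z<.215)&(V<95)&(S<80),T)
    if arm is not None:
        m=arm[:,:2].mean(0);u,w,vt=np.linalg.svd(arm[:,:2]-m,full_matrices=False);t=(arm[:,:2]-m)@vt[0]
        print('arm',m,vt[0],t.min(),t.max(),w)
    rep('steel',(z>.04)&(S<70),B)
E
python3 - <<'E'
import cv2,numpy as np
a=cv2.imread('pics/s1.png')[135:235,210:350];b=cv2.imread('pics/s1.png')[165:305,360:440]
c=cv2.imread('pics/d1.png')[125:250,265:385];d=cv2.imread('pics/d1.png')[225:335,240:350]
r=lambda i:cv2.resize(i,(400,300),interpolation=cv2.INTER_CUBIC)
cv2.imwrite('pics/c1.png',np.vstack([np.hstack([r(a),r(b)]),np.hstack([r(c),r(d)])]))
E
```

```text
s1 red 13 med [ 0.5327 -0.2606  0.1596] lo [ 0.528 -0.267  0.158] hi [ 0.538 -0.252  0.161]
s1 yel 69 med [ 0.4812 -0.2493  0.1488] lo [ 0.474 -0.259  0.128] hi [ 0.485 -0.241  0.16 ]
s1 blue 92 med [ 0.5596 -0.2444  0.0366] lo [ 0.492 -0.303  0.034] hi [ 0.607 -0.221  0.039]
rack rect (0.5489684343338013, -0.26037177443504333) (0.07920646667480469, 0.12321268022060394) 81.12770080566406
s1 green 25 med [0.6309 0.1132 0.2423] lo [0.626 0.106 0.24 ] hi [0.634 0.122 0.244]
s1 base 2306 med [0.6579 0.1227 0.0129] lo [0.498 0.049 0.006] hi [0.718 0.181 0.016]
base rect ((0.47319555282592773, 0.06657224148511887), (0.5076099038124084, 0.18455086648464203), 17.770301818847656)
s1 arm 379 med [0.6343 0.1171 0.1918] lo [0.522 0.084 0.18 ] hi [0.674 0.139 0.212]
arm [0.6302153  0.11427211] [0.96433615 0.26468053] -0.12061618831788633 0.04545271036328021 [0.91720532 0.22195487]
s1 steel 911 med [ 0.5338 -0.2582  0.0784] lo [ 0.473 -0.297  0.043] hi [ 0.593 -0.222  0.134]
d1 red 40 med [ 0.531  -0.2519  0.1507] lo [ 0.528 -0.266  0.132] hi [ 0.535 -0.247  0.161]
d1 yel 49 med [ 0.4777 -0.2434  0.1517] lo [ 0.473 -0.258  0.127] hi [ 0.482 -0.239  0.162]
d1 blue 833 med [ 0.5516 -0.2381  0.035 ] lo [ 0.453 -0.292  0.011] hi [ 0.61  -0.208  0.039]
rack rect (0.5303398370742798, -0.2557283639907837) (0.0849371924996376, 0.1638646125793457) 80.55326080322266
d1 green 50 med [0.6278 0.1227 0.2393] lo [0.625 0.109 0.211] hi [0.632 0.125 0.244]
d1 base 2633 med [0.636  0.1252 0.0125] lo [0.567 0.051 0.007] hi [0.715 0.182 0.016]
base rect ((0.6299472451210022, 0.019407659769058228), (0.26076436042785645, 0.33323967456817627), 5.620871067047119)
d1 arm 224 med [0.6015 0.1088 0.1895] lo [0.52  0.087 0.182] hi [0.665 0.138 0.206]
arm [0.59834497 0.11107136] [0.94548038 0.32567906] -0.08724547547547215 0.0736290782224622 [0.76396628 0.06335512]
d1 steel 449 med [ 0.5293 -0.2499  0.0764] lo [ 0.47  -0.297  0.043] hi [ 0.59  -0.22   0.121]
```

View pics/c1.png

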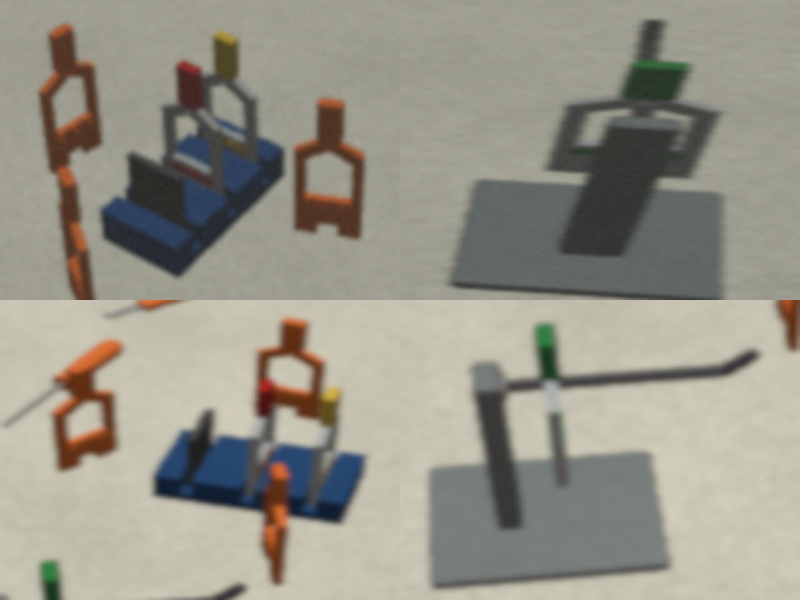

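```bash
cat >> h.py <<'E'
from scipy.spatial.transform import Rotation as Ro
def plan(pos,yaw,st=None):
    "pose: tool y down, tool z horizontal at yaw; returns linear(scaled), turn(scaled)"
    st=st or ctrl.state(); q=st['eef_rot']; R0=Ro.from_quat([q[1],q[2],q[3],q[0]]).as_matrix()
    z=np.array([np.cos(yaw),np.sin(yaw),0]);y=np.array([0,0,-1.]);x=np.cross(y,z)
    R=np.stack([x,y,z],1)
    return (R0.T@(np.array(pos)-st['tcp_pos'])/.5).round(4),(Ro.from_matrix(R0.T@R).as_rotvec()/2/np.pi).round(4)
def yawnow(st):
    q=st['eef_rot'];z=Ro.from_quat([q[1],q[2],q[3],q[0]]).as_matrix();return z
E
python3 - <<'E'
from h import *
st=ctrl.state();print(yawnow(st).round(3))
for f in ('s1','d1'):
    s=ld(f);X=cloud(s);hsv=cv2.cvtColor(s['image'],cv2.COLOR_BGR2HSV);h,S,V=[hsv[...,i].astype(int) for i in range(3)]
    z=X[...,2]
    m=(h>=4)&(h<15)&(S>150)&(z>.05)&(z<.2)
    n,l,stt,c=cv2.connectedComponentsWithStats(m.astype(np.uint8))
    for i in range(1,n):
        if stt[i,4]>25:
            p=X[l==i];p=p[p[:,2]>.115]
            if len(p)>4: print(f,'or',c[i].round(),len(p),np.median(p,0).round(3),p.min(0).round(3),p.max(0).round(3))
    # arm: straight part
    m=(z>.165)&(z<.2)&(V<110)&(S<80)&(X[...,0]>.5)&(X[...,0]<.62 )&(X[...,1]>.05)&(X[...,1]<.16)
    p=X[m];print('arm n',len(p))
    if len(p)>10: print(cv2.fitLine(p[:,:2].astype(np.float32),cv2.DIST_HUBER,0,.001,.001).ravel(),np.percentile(p,[2,98],0).round(3),np.median(p,0))
    m=(z>.19)&(z<.206)&(X[...,0]>.65)&(X[...,0]<.7)&(X[...,1]>.1)&(X[...,1]<.16);p=X[m];print('post top',len(p));
    if len(p)>10: print(np.median(p,0),cv2.minAreaRect(p[:,:2].astype(np.float32)))
    m=(z>.006)&(z<.018)&(S<80)&(V<130)&(X[...,0]>.54)&(X[...,0]<.74)&(X[...,1]>.03)&(X[...,1]<.2)
    m=cv2.morphologyEx(m.astype(np.uint8),cv2.MORPH_OPEN,np.ones((3,3)))>0
    print('base',cv2.minAreaRect(X[m][:,:2].astype(np.float32)))
    m=(z>.03)&(z<.042)&(h>100)&(h<125)&(S>100)&(X[...,0]<.65)&(X[...,0]>.42)&(X[...,1]<-.18)&(X[...,1]>-.33);p=X[m]
    print('rack',cv2.minAreaRect(p[:,:2].astype(np.float32)))
E
```

```text
[[-0.898 -0.001  0.439]
 [-0.439  0.002 -0.898]
 [-0.    -1.    -0.002]]
s1 or [233. 194.] 26 [ 0.692 -0.286  0.148] [ 0.683 -0.298  0.144] [ 0.699 -0.278  0.15 ]
arm n 53
[0.9462145  0.32353994 0.53844243 0.08905964] [[0.521 0.081 0.189]
 [0.56  0.097 0.199]] [0.53406486 0.08901661 0.19184309]
post top 127
[0.66753121 0.12498202 0.19955578] ((0.6651806831359863, 0.12427560985088348), (0.018398206681013107, 0.02961522899568081), 14.220880508422852)
base ((0.6425022482872009, 0.11832153797149658), (0.1507478505373001, 0.11994585394859314), 15.138090133666992)
rack ((0.5328633785247803, -0.25991585850715637), (0.08882030099630356, 0.16771994531154633), 81.71505737304688)
d1 or [353. 143.] 47 [ 0.519 -0.402  0.133] [ 0.512 -0.408  0.116] [ 0.527 -0.396  0.148]
d1 or [289. 163.] 79 [ 0.69  -0.283  0.139] [ 0.68  -0.296  0.116] [ 0.702 -0.274  0.151]
d1 or [348. 209.] 52 [ 0.508 -0.123  0.141] [ 0.502 -0.14   0.115] [ 0.513 -0.117  0.152]
arm n 162
[0.9674261  0.25315344 0.5743503  0.10152579] [[0.521 0.087 0.185]
 [0.618 0.115 0.199]] [0.56904483 0.09986146 0.18933097]
post top 118
[0.6624865  0.12557904 0.19935933] ((0.6613719463348389, 0.12311545014381409), (0.020317232236266136, 0.030546100810170174), 11.295212745666504)
base ((0.6431320905685425, 0.11978116631507874), (0.14442239701747894, 0.11832576990127563), 15.241410255432129)
rack ((0.5305397510528564, -0.2577630579471588), (0.08879898488521576, 0.16596847772598267), 80.72879791259766)
```

```bash
python3 - <<'E'
from h import *
print(plan([.5315,-.2575,.26],np.radians(-99)))
E
```

```text
(array([-0.7286, -0.0712, -0.2695]), array([0.0003, 0.0974, 0.0001]))
```

move_arm([
  {"turn":[0,0.0974,0],"linear":[-0.7286,-0.0712,-0.2695],"hand":-0.3},
  {"turn":[0,0.0974,0],"linear":[-0.7286,-0.0712,-0.2695],"hand":-0.3},
  {"turn":[0,0.0974,0],"linear":[-0.7286,-0.0712,-0.2695],"hand":-0.3},
  {"turn":[0,0.0974,0],"linear":[-0.7286,-0.0712,-0.2695],"hand":-0.3},
  {"turn":[0,0.0974,0],"linear":[-0.7286,-0.0712,-0.2695],"hand":-0.3},
  {"turn":[0,0.0974,0],"linear":[-0.7286,-0.0712,-0.2695],"hand":-0.3},
  {"turn":[0,0.0974,0],"linear":[-0.7286,-0.0712,-0.2695],"hand":-0.3},
  {"turn":[0,0.0974,0],"linear":[-0.7286,-0.0712,-0.2695],"hand":-0.3},
  {"turn":[0,0.0974,0],"linear":[-0.7286,-0.0712,-0.2695],"hand":-0.3},
  {"turn":[0,0.0974,0],"linear":[-0.7286,-0.0712,-0.2695],"hand":-0.3},
])

```text
clock: 1.35
tcp_pos: [0.5308, -0.2589, 0.2604]
eef_rot: [-0.056, 0.056, 0.705, -0.705]
wrist_force: [-0.3, -0.1, 0.7]
opening: 0.0556
```

```bash
python3 - <<'E'
from h import *
s=snap('wrist','w1');st=ctrl.state();print(st['clock'],st['tcp_pos'],yawnow(st).round(3),st['joints'],st['wrist_force'],st['opening'])
X=cloud(s);hsv=cv2.cvtColor(s['image'],cv2.COLOR_BGR2HSV);h,S,V=[hsv[...,i].astype(int) for i in range(3)];z=X[...,2]
for n,m in (('red',((h<4)|(h>174))&(S>140)&(z>.15)),('yel',(h>20)&(h<33)&(S>120)&(z>.15)),('blue',(h>100)&(h<125)&(S>120)&(z>.03)&(z<.045))):
    p=X[m];print(n,len(p))
    if len(p)>10: print(np.median(p,0).round(4),cv2.minAreaRect(p[:,:2].astype(np.float32)))
print(-s['R'].T@s['t'])
E
```

```text
1.4 [ 0.5308647  -0.25893233  0.26049741] [[-0.987 -0.    -0.158]
 [ 0.158  0.    -0.987]
 [ 0.    -1.     0.   ]] [-5.40479018e-01  9.32851683e-02  1.46396442e+00 -1.88660384e-04
  1.58470977e+00  1.18922589e+00] [ 0.1208995  -0.89174542 -0.0268461 ] 0.05588110973327715
red 347
[ 0.5315 -0.2612  0.1594] ((0.5304043292999268, -0.2610732913017273), (0.021924147382378578, 0.011452533304691315), 81.35440063476562)
yel 343
[ 0.4781 -0.2531  0.1592] ((0.49713966250419617, -0.28703510761260986), (0.021052418276667595, 0.10227780044078827), 31.258411407470703)
blue 5062
[ 0.5565 -0.2645  0.0358] ((0.5298410654067993, -0.2609081566333771), (0.08821006119251251, 0.1677284687757492), 81.16801452636719)
[ 0.59952757 -0.27016639  0.40994249]
```

View pics/w1.png

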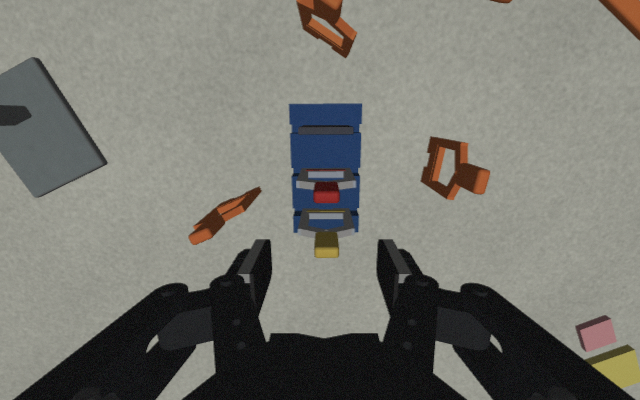

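The wrist view has the red tab at (326,192), centred between the fingers (columns 270 and 377) and clear of everything beside it. I'll descend, grip, and lift 30 mm straight up.

move_arm([
  {"turn":[0,0,0],"linear":[0,0.08,0.003],"hand":-0.3},
  {"turn":[0,0,0],"linear":[0,0.14,0.003],"hand":-0.3},
  {"turn":[0,0,0],"linear":[0,0.19,0.003],"hand":-0.3},
  {"turn":[0,0,0],"linear":[0,0.225,0.003],"hand":-0.3},
  {"turn":[0,0,0],"linear":[0,0.225,0.003],"hand":-0.3},
  {"turn":[0,0,0],"linear":[0,0.225,0.003],"hand":1},
  {"turn":[0,0,0],"linear":[0,0.225,0.003],"hand":1},
  {"turn":[0,0,0],"linear":[0,0.225,0.003],"hand":1},
  {"turn":[0,0,0],"linear":[0,0.225,0.003],"hand":1},
  {"turn":[0,0,0],"linear":[0,0.225,0.003],"hand":1},
  {"turn":[0,0,0],"linear":[0,0.225,0.003],"hand":1},
], grip_force=50)

```text
clock: 2.78
tcp_pos: [0.5324, -0.2601, 0.15]
eef_rot: [0.055, -0.056, -0.704, 0.706]
wrist_force: [-1.4, -0.5, 5.9]
opening: 0.0207
```

move_arm([
  {"turn":[0,0,0],"linear":[0,-0.01,0],"hand":1},
  {"turn":[0,0,0],"linear":[0,-0.02,0],"hand":1},
  {"turn":[0,0,0],"linear":[0,-0.03,0],"hand":1},
  {"turn":[0,0,0],"linear":[0,-0.03,0],"hand":1},
])

```text
clock: 3.28
tcp_pos: [0.5317, -0.2595, 0.1638]
eef_rot: [0.055, -0.056, -0.705, 0.705]
wrist_force: [-0.2, -0.9, -1.7]
opening: 0.0205
```

```bash
python3 - <<'E'
from h import *
s=snap('side','d2');a=snap('scene','s2');st=ctrl.state();print(st['clock'],st['tcp_pos'],st['wrist_force'],st['torque'],st['opening'])
r=lambda i:cv2.resize(i,(400,300),interpolation=cv2.INTER_CUBIC)
cv2.imwrite('pics/c2.png',np.hstack([r(s['image'][110:230,280:440]),r(a['image'][115:235,210:370])]))
E
```

```text
3.375 [ 0.53141083 -0.25936495  0.16311957] [-1.35150963 -0.33821456 -0.62332824] [-0.02697498 -0.02249045 -0.01501845] 0.020760015879825327
```

View pics/c2.png

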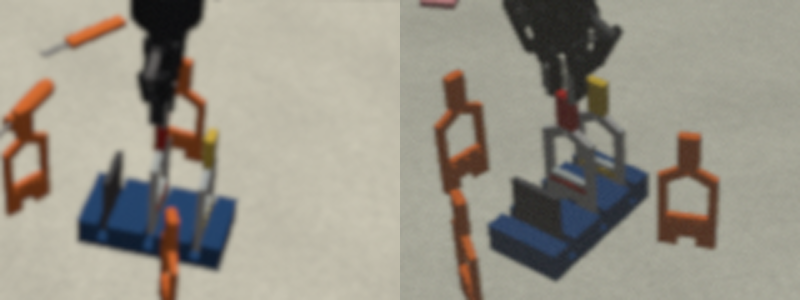

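```bash
python3 - <<'E'
from h import *
for f in('s1','s2','d1','d2'):
    s=ld(f);X=cloud(s);hsv=cv2.cvtColor(s['image'],cv2.COLOR_BGR2HSV);h,S,V=[hsv[...,i].astype(int) for i in range(3)];z=X[...,2]
    B=np.zeros(h.shape,bool)
    if f[0]=='s':B[140:225,235:315]=1
    else:B[140:225,305:380]=1
    n=B&((h<5)|(h>172))&(S>120)&(z>.1)
    g=B&(S<70)&(z>.05)&(X[...,0]>.515)&(X[...,0]<.55)&(abs(X[...,1]+.26)<.05)
    print(f,n.sum(),np.percentile(z[n],[0,5,50,95,100]).round(3) if n.any() else 0,g.sum(),np.percentile(z[g],[5,25,50,75,95,99]).round(3))
E
```

```text
s1 37 [0.125 0.13  0.157 0.161 0.162] 294 [0.052 0.063 0.09  0.109 0.122 0.15 ]
s2 60 [0.138 0.139 0.157 0.174 0.175] 589 [0.057 0.084 0.126 0.193 0.222 0.23 ]
d1 56 [0.125 0.13  0.148 0.16  0.162] 144 [0.051 0.058 0.08  0.105 0.115 0.121]
d2 34 [0.128 0.133 0.149 0.163 0.166] 327 [0.06  0.087 0.132 0.199 0.236 0.241]
```

move_arm([
  {"turn":[0,0,0],"linear":[0,-0.03,0],"hand":1},
  {"turn":[0,0,0],"linear":[0,-0.07,0],"hand":1},
  {"turn":[0,0,0],"linear":[0,-0.12,0],"hand":1},
  {"turn":[0,0,0],"linear":[0,-0.17,0],"hand":1},
  {"turn":[0,0,0],"linear":[0,-0.22,0],"hand":1},
  {"turn":[0,0,0],"linear":[0,-0.27,0],"hand":1},
  {"turn":[0,0,0],"linear":[0,-0.3,0],"hand":1},
  {"turn":[0,0,0],"linear":[0,-0.314,0],"hand":1},
  {"turn":[0,0,0],"linear":[0,-0.314,0],"hand":1},
])

```text
clock: 4.5
tcp_pos: [0.5315, -0.2595, 0.3204]
eef_rot: [0.055, -0.056, -0.705, 0.705]
wrist_force: [-0.2, 0.4, -0.6]
opening: 0.021
```

```bash
python3 - <<'E'
from h import *
st=ctrl.state();print(st['clock'],st['tcp_pos'],st['wrist_force'],st['opening'])
print(plan([.4724,.0712,.32],np.radians(-74.8),st))
E
```

```text
4.5 [ 0.5315119  -0.25946624  0.32041757] [-0.1785988   0.42169811 -0.57645456] 0.020970740981492788
(array([ 0.2203,  0.0007, -0.6347]), array([-0.    , -0.0672, -0.    ]))
```

move_arm([
  {"turn":[0,-0.003,0],"linear":[0.01,0,-0.029],"hand":1},
  {"turn":[0,-0.008,0],"linear":[0.028,0,-0.08],"hand":1},
  {"turn":[0,-0.015,0],"linear":[0.049,0,-0.14],"hand":1},
  {"turn":[0,-0.021,0],"linear":[0.069,0,-0.2],"hand":1},
  {"turn":[0,-0.0275,0],"linear":[0.09,0,-0.26],"hand":1},
  {"turn":[0,-0.034,0],"linear":[0.111,0,-0.32],"hand":1},
  {"turn":[0,-0.04,0],"linear":[0.132,0,-0.38],"hand":1},
  {"turn":[0,-0.0465,0],"linear":[0.153,0,-0.44],"hand":1},
  {"turn":[0,-0.053,0],"linear":[0.174,0,-0.5],"hand":1},
  {"turn":[0,-0.059,0],"linear":[0.194,0,-0.56],"hand":1},
  {"turn":[0,-0.0645,0],"linear":[0.212,0,-0.61],"hand":1},
  {"turn":[0,-0.0672,0],"linear":[0.2203,0,-0.6347],"hand":1},
  {"turn":[0,-0.0672,0],"linear":[0.2203,0,-0.6347],"hand":1},
  {"turn":[0,-0.0672,0],"linear":[0.2203,0,-0.6347],"hand":1},
])

```text
clock: 6.25
tcp_pos: [0.4723, 0.0707, 0.32]
eef_rot: [-0.093, 0.093, -0.701, 0.701]
wrist_force: [-0.9, -0.4, -0.9]
opening: 0.0206
```

```bash
python3 - <<'E'
from h import *
s=snap('side','d3');a=snap('scene','s3');w=snap('wrist','w3');st=ctrl.state();print(st['clock'],st['tcp_pos'],yawnow(st).round(3)[:,2],st['wrist_force'],st['opening'])
print(plan([.4724,.0712,.262],np.radians(-74.8),st))
r=lambda i:cv2.resize(i,(400,300),interpolation=cv2.INTER_CUBIC)
cv2.imwrite('pics/c3.png',np.vstack([np.hstack([r(s['image'][160:340,220:460]),r(a['image'][110:290,310:550])]),np.pad(r(w['image'][:,50:583]),((0,0),(200,200),(0,0)))]))
X=cloud(w);z=X[...,2];hsv=cv2.cvtColor(w['image'],cv2.COLOR_BGR2HSV);h,S,V=[hsv[...,i].astype(int) for i in range(3)]
B=np.array([X[...,0]-.6558,X[...,1]-.121]);u=np.array([np.cos(.2653),np.sin(.2653)]);sx=B[0]*u[0]+B[1]*u[1];t=-B[0]*u[1]+B[1]*u[0]
for lo in range(-150,20,10):
    m=(sx*1000>lo)&(sx*1000<lo+10)&(abs(t)<.03)&(z>.17)&(z<.26)
    if m.sum()>5: print(lo,m.sum(),np.percentile(t[m],[3,50,97]).round(4),np.percentile(z[m],[50,97]).round(4))
g=(h>45)&(h<85)&(S>100)&(z>.18);print('green',g.sum(),np.median(sx[g]),np.median(t[g]),np.median(z[g]))
E
```

```text
6.4 [0.47245222 0.0705088  0.32010314] [ 0.261 -0.965  0.   ] [-1.09406156  0.07390463  0.02120998] 0.02065402114458317
(array([-0.0003,  0.1162, -0.0014]), array([-0.    , -0.0003,  0.    ]))
-150 122 [-0.0033  0.0013  0.0058] [0.2047 0.2069]
-140 123 [-0.0033  0.0013  0.006 ] [0.1963 0.2017]
-130 130 [-0.0033  0.0013  0.0061] [0.1898 0.1925]
-120 121 [-0.0033  0.0013  0.006 ] [0.1898 0.192 ]
-110 125 [-0.0033  0.0013  0.0059] [0.1901 0.1917]
-100 128 [-0.0033  0.0013  0.0059] [0.1899 0.1918]
-90 135 [-0.0032  0.0013  0.0058] [0.1899 0.1916]
-80 135 [-0.0032  0.0012  0.0057] [0.19   0.1917]
-70 139 [-0.0032  0.0012  0.0056] [0.19   0.1915]
-60 142 [-0.0031  0.0012  0.0056] [0.1899 0.192 ]
-50 142 [-0.0031  0.0012  0.0055] [0.1898 0.1915]
-40 817 [-0.0282  0.0003  0.0283] [0.1909 0.2108]
-30 90 [-0.0291 -0.0179  0.0297] [0.1915 0.1964]
green 202 -0.17094522498208906 0.00023746475216464627 0.37212654019963654
```

View pics/c3.png

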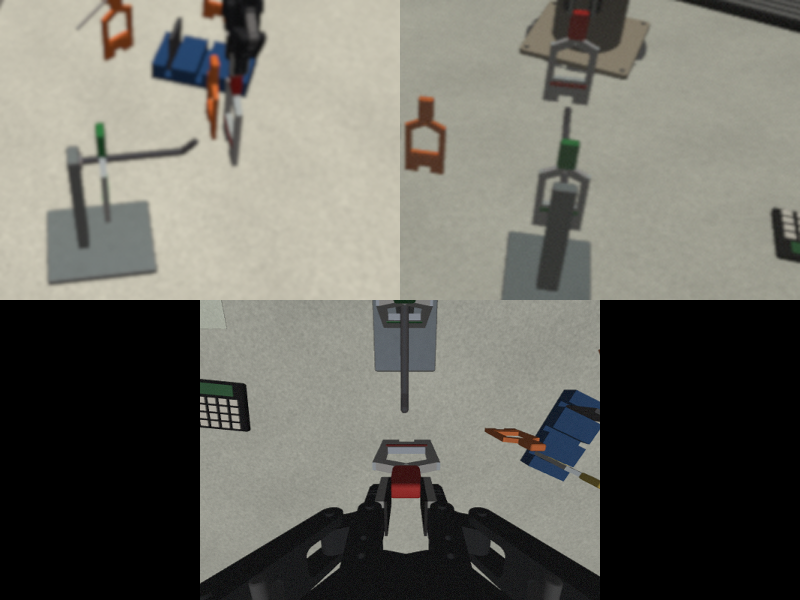

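```bash
cat >> h.py <<'E'
def sf(X):
    a=.2653;d=X[...,:2]-[.6558,.121];return np.stack([d[...,0]*np.cos(a)+d[...,1]*np.sin(a),-d[...,0]*np.sin(a)+d[...,1]*np.cos(a),X[...,2]],-1)
E
python3 - <<'E'
from h import *
st=ctrl.state();print('tcp',sf(np.array(st['tcp_pos'])))
for f in('s3','d3','w3'):
    s=ld(f);Y=sf(cloud(s));hsv=cv2.cvtColor(s['image'],cv2.COLOR_BGR2HSV);h,S,V=[hsv[...,i].astype(int) for i in range(3)]
    m=(S<90)&(abs(Y[...,0]+.19)<.045)&(abs(Y[...,1])<.04)&(Y[...,2]>.175)&(Y[...,2]<.285)
    if f=='w3': m[330:]=0
    for zl in np.arange(.18,.29,.015):
        q=Y[m&(abs(Y[...,2]-zl)<.0075)]
        if len(q)>8: print(f,zl.round(3),len(q),'s',np.percentile(q[:,0],[5,50,95]).round(4),'t',np.percentile(q[:,1],[2,98]).round(4))
    r=((h<5)|(h>172))&(S>120)&(Y[...,2]>.25)&(abs(Y[...,0]+.19)<.05)&(abs(Y[...,1])<.04);q=Y[r]
    if len(q): print(f,'red',len(q),np.percentile(q,[3,50,97],0).round(4).tolist())
    g=(h>45)&(h<85)&(S>100)&(abs(Y[...,0]+.03)<.03)&(abs(Y[...,1])<.04);q=Y[g]
    if len(q): print(f,'green',len(q),np.percentile(q,[3,50,97],0).round(4).tolist())
E
```

```text
tcp [-0.19017189 -0.00065114  0.32010314]
s3 0.18 21 s [-0.192  -0.1894 -0.1864] t [-0.0308  0.0294]
s3 0.195 122 s [-0.1916 -0.1891 -0.1868] t [-0.0326  0.0296]
s3 0.21 115 s [-0.1918 -0.189  -0.186 ] t [-0.032   0.0296]
s3 0.225 125 s [-0.1959 -0.1893 -0.1863] t [-0.032   0.0296]
s3 0.24 49 s [-0.1915 -0.1889 -0.1868] t [-0.0326  0.0303]
s3 0.255 51 s [-0.1915 -0.1888 -0.1868] t [-0.0325  0.0308]
s3 0.27 93 s [-0.1919 -0.1891 -0.1867] t [-0.0321  0.0311]
s3 0.285 77 s [-0.1953 -0.1894 -0.1862] t [-0.0292  0.0267]
s3 red 154 [[-0.1939, -0.0107, 0.2944], [-0.1871, -0.0008, 0.3156], [-0.1837, 0.0088, 0.331]]
s3 green 24 [[-0.0287, -0.0077, 0.2404], [-0.0261, -0.0005, 0.2424], [-0.0213, 0.0074, 0.245]]
d3 0.18 17 s [-0.1932 -0.1879 -0.1876] t [-0.0253  0.0293]
d3 0.195 47 s [-0.1939 -0.1878 -0.1871] t [-0.031   0.0311]
d3 0.21 61 s [-0.1947 -0.1876 -0.1469] t [-0.033   0.0303]
d3 0.225 87 s [-0.1942 -0.1896 -0.1873] t [-0.0264  0.0302]
d3 0.24 51 s [-0.1953 -0.1908 -0.1874] t [-0.0309  0.0305]
d3 0.255 48 s [-0.1943 -0.1894 -0.1872] t [-0.0344  0.0307]
d3 0.27 48 s [-0.1946 -0.1888 -0.
[... 241 characters left out ...]
[-0.0241, 0.0122, 0.2438]]
w3 0.18 43 s [-0.189  -0.1887 -0.1884] t [-0.0319  0.0299]
w3 0.195 216 s [-0.189  -0.1887 -0.1884] t [-0.0319  0.03  ]
w3 0.21 177 s [-0.1889 -0.1885 -0.1459] t [-0.0319  0.0299]
w3 0.225 607 s [-0.196  -0.1912 -0.1885] t [-0.0302  0.0281]
w3 0.24 155 s [-0.1942 -0.1886 -0.1882] t [-0.0321  0.0306]
w3 0.255 171 s [-0.1906 -0.1885 -0.1882] t [-0.0323  0.0309]
w3 0.27 425 s [-0.1951 -0.1885 -0.1881] t [-0.0323  0.0311]
w3 0.285 622 s [-0.1958 -0.1904 -0.1882] t [-0.0287  0.027 ]
w3 red 1623 [[-0.1961, -0.0107, 0.2944], [-0.1868, -0.0006, 0.3268], [-0.1859, 0.0096, 0.3307]]
w3 green 155 [[-0.0351, -0.0204, 0.1243], [-0.0345, 0.0002, 0.2058], [-0.0332, 0.0208, 0.212]]
```

Red hangs plumb, with its window centred about 2 mm off the bar axis. I'll correct that, lower to threading height, thread the arm, and stop to check.

move_arm([
  {"turn":[0,0,0],"linear":[0,0.03,-0.002],"hand":1},
  {"turn":[0,0,0],"linear":[0,0.07,-0.004],"hand":1},
  {"turn":[0,0,0],"linear":[0,0.105,-0.004],"hand":1},
  {"turn":[0,0,0],"linear":[0,0.116,-0.004],"hand":1},
  {"turn":[0,0,0],"linear":[0,0.116,-0.004],"hand":1},
  {"turn":[0,0,0],"linear":[-0.015,0.116,-0.004],"hand":1},
  {"turn":[0,0,0],"linear":[-0.04,0.116,-0.004],"hand":1},
  {"turn":[0,0,0],"linear":[-0.07,0.116,-0.004],"hand":1},
  {"turn":[0,0,0],"linear":[-0.1,0.116,-0.004],"hand":1},
  {"turn":[0,0,0],"linear":[-0.13,0.116,-0.004],"hand":1},
  {"turn":[0,0,0],"linear":[-0.16,0.116,-0.004],"hand":1},
  {"turn":[0,0,0],"linear":[-0.19,0.116,-0.004],"hand":1},
  {"turn":[0,0,0],"linear":[-0.21,0.116,-0.004],"hand":1},
  {"turn":[0,0,0],"linear":[-0.22,0.116,-0.004],"hand":1},
  {"turn":[0,0,0],"linear":[-0.22,0.116,-0.004],"hand":1},
  {"turn":[0,0,0],"linear":[-0.22,0.116,-0.004],"hand":1},
])

```text
clock: 8.4
tcp_pos: [0.5777, 0.102, 0.2623]
eef_rot: [-0.093, 0.093, -0.701, 0.701]
wrist_force: [-0.3, 0.1, 0.2]
opening: 0.0205
```

```bash
python3 - <<'E'
from h import *
s=snap('side','d4');a=snap('scene','s4');st=ctrl.state();print(st['clock'],st['tcp_pos'],sf(np.array(st['tcp_pos'])),yawnow(st).round(3)[:,2],st['wrist_force'],st['opening'])
r=lambda i:cv2.resize(i,(400,300),interpolation=cv2.INTER_CUBIC)
cv2.imwrite('pics/c4.png',np.hstack([r(s['image'][190:340,230:430]),r(a['image'][150:300,330:530])]))
for f in('s4','d4'):
    s=ld(f);Y=sf(cloud(s));hsv=cv2.cvtColor(s['image'],cv2.COLOR_BGR2HSV);h,S,V=[hsv[...,i].astype(int) for i in range(3)]
    r=((h<5)|(h>172))&(S>120)&(Y[...,2]>.2)&(abs(Y[...,0]+.08)<.05)&(abs(Y[...,1])<.04);q=Y[r]
    if len(q): print(f,'red',len(q),np.percentile(q,[3,50,97],0).round(4).tolist())
    g=(h>45)&(h<85)&(S>100)&(abs(Y[...,0]+.03)<.03)&(abs(Y[...,1])<.04);q=Y[g]
    if len(q): print(f,'green',len(q),np.percentile(q,[3,50,97],0).round(4).tolist())
E
```

```text
8.5 [0.57772498 0.10195186 0.26237029] [-0.08033788  0.00208946  0.26237029] [ 0.262 -0.965  0.   ] [0.01965905 0.19401031 0.12982521] 0.020352857305786003
s4 red 112 [[-0.0832, -0.0064, 0.2379], [-0.077, 0.0017, 0.2604], [-0.0741, 0.0104, 0.2731]]
s4 green 26 [[-0.0304, -0.0081, 0.2403], [-0.0254, -0.0005, 0.2423], [-0.022, 0.0084, 0.2442]]
d4 red 30 [[-0.0819, 0.0103, 0.2355], [-0.0797, 0.0128, 0.2514], [-0.0776, 0.0177, 0.2696]]
d4 green 52 [[-0.03, -0.0049, 0.2107], [-0.027, 0.0093, 0.2383], [-0.0241, 0.0122, 0.2445]]
```

View pics/c4.png

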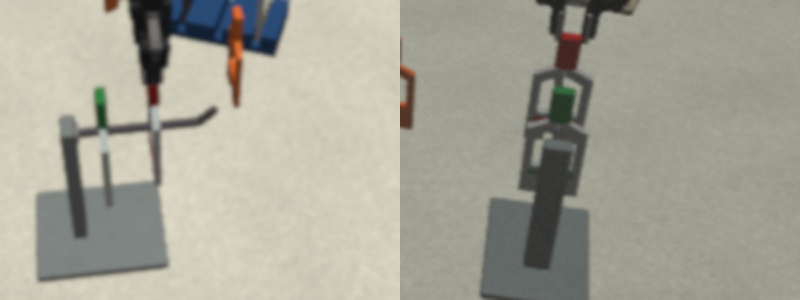

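The side view shows the bar running through red's window at (155,127), with green undisturbed. I'll lower until it makes contact.

move_arm([
  {"turn":[0,0,0],"linear":[0,0.015,0.001],"hand":1},
  {"turn":[0,0,0],"linear":[0,0.03,0.001],"hand":1},
  {"turn":[0,0,0],"linear":[0,0.044,0.001],"hand":1},
  {"turn":[0,0,0],"linear":[0,0.054,0.001],"hand":1},
  {"turn":[0,0,0],"linear":[0,0.06,0.001],"hand":1},
  {"turn":[0,0,0],"linear":[0,0.062,0.001],"hand":1},
  {"turn":[0,0,0],"linear":[0,0.062,0.001],"hand":1},
])

```text
clock: 9.38
tcp_pos: [0.5789, 0.1018, 0.2327]
eef_rot: [0.094, -0.093, 0.701, -0.701]
wrist_force: [-0.2, 0.8, 5.0]
opening: 0.0204
```

move_arm([
  {"turn":[0,0,0],"linear":[0,-0.002,0],"hand":0.48},
  {"turn":[0,0,0],"linear":[0,-0.002,0],"hand":0.44},
  {"turn":[0,0,0],"linear":[0,-0.002,0],"hand":0.4},
  {"turn":[0,0,0],"linear":[0,-0.002,0],"hand":0.35},
  {"turn":[0,0,0],"linear":[0,-0.002,0],"hand":0.25},
  {"turn":[0,0,0],"linear":[0,-0.002,0],"hand":0.1},
  {"turn":[0,0,0],"linear":[0,-0.002,0],"hand":-0.1},
  {"turn":[0,0,0],"linear":[0,-0.002,0],"hand":-0.1},
  {"turn":[0,0,0],"linear":[0,-0.002,0],"hand":-0.1},
], grip_force=20)

```text
clock: 10.5
tcp_pos: [0.5781, 0.1016, 0.2322]
eef_rot: [0.093, -0.093, 0.701, -0.701]
wrist_force: [0.3, 0.5, -0.3]
opening: 0.0471
```

```bash
cat > chk.py <<'E'
from h import *
import sys
n=sys.argv[1]
s=snap('side','d'+n);a=snap('scene','s'+n);w=snap('wrist','w'+n);st=ctrl.state();print(st['clock'],sf(np.array(st['tcp_pos'])),st['wrist_force'],st['opening'])
r=lambda i:cv2.resize(i,(400,300),interpolation=cv2.INTER_CUBIC)
cv2.imwrite('pics/c'+n+'.png',np.vstack([np.hstack([r(s['image'][190:340,230:430]),r(a['image'][150:300,330:530])]),np.hstack([r(w['image'][:,50:583]),r(a['image'][120:240,220:380])])]))
for f in('s','d','w'):
    s=ld(f+n);Y=sf(cloud(s));hsv=cv2.cvtColor(s['image'],cv2.COLOR_BGR2HSV);h,S,V=[hsv[...,i].astype(int) for i in range(3)]
    for nm,m,c in (('red',((h<5)|(h>172))&(S>120),-.08),('green',(h>45)&(h<85)&(S>100),-.03)):
        q=Y[m&(Y[...,2]>.2)&(abs(Y[...,0]-c)<.04)&(abs(Y[...,1])<.04)]
        if len(q)>4: print(f,nm,len(q),np.percentile(q,[3,50,97],0).round(4).tolist())
E
python3 chk.py 5
```

```text
10.65 [-0.08010585  0.00159084  0.23221463] [ 0.38453613 -0.28493199  0.04266263] 0.04725751398771131
s red 85 [[-0.0838, -0.0066, 0.213], [-0.0768, 0.0012, 0.2377], [-0.0742, 0.0107, 0.244]]
s green 35 [[-0.0319, -0.0094, 0.2403], [-0.026, 0.0003, 0.2425], [-0.0215, 0.0082, 0.244]]
d red 15 [[-0.0823, 0.0106, 0.208], [-0.079, 0.0123, 0.2137], [-0.0771, 0.0305, 0.2425]]
d green 51 [[-0.03, -0.0052, 0.2105], [-0.0271, 0.0084, 0.2388], [-0.0241, 0.0121, 0.2442]]
w red 1698 [[-0.0861, -0.0076, 0.2074], [-0.0767, 0.0028, 0.2395], [-0.0757, 0.0137, 0.2432]]
w green 1332 [[-0.0635, -0.0108, 0.2213], [-0.0278, 0.0003, 0.242], [-0.0226, 0.0113, 0.323]]
```

View pics/c5.png

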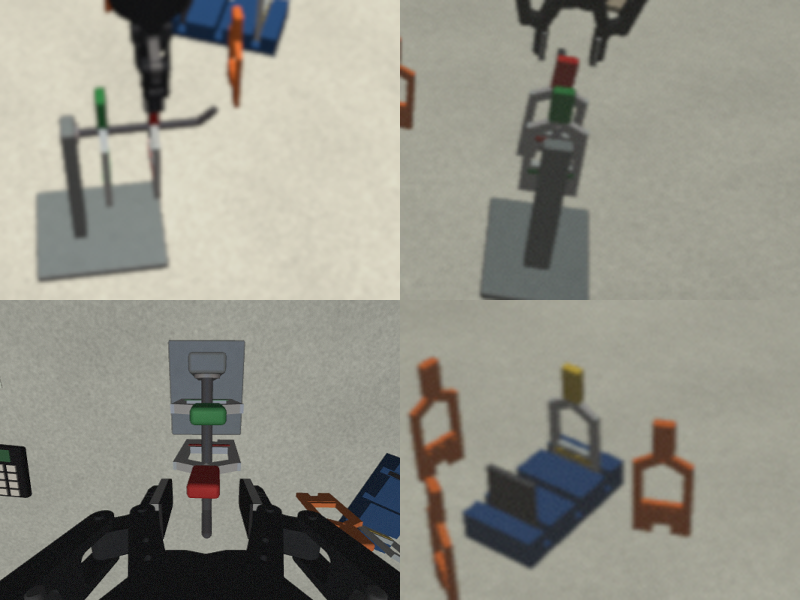

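Red hangs in front of green at the same tab height. Both fingers are clear of the tab, at wrist-panel columns 165 and 245, and yellow is still in the rack. I'll retreat straight up.

move_arm([
  {"turn":[0,0,0],"linear":[0,-0.02,0],"hand":-0.1},
  {"turn":[0,0,0],"linear":[0,-0.06,0],"hand":-0.1},
  {"turn":[0,0,0],"linear":[0,-0.11,0],"hand":-0.1},
  {"turn":[0,0,0],"linear":[0,-0.17,0],"hand":-0.1},
  {"turn":[0,0,0],"linear":[0,-0.23,0],"hand":-0.1},
  {"turn":[0,0,0],"linear":[0,-0.26,0],"hand":-0.1},
  {"turn":[0,0,0],"linear":[0,-0.26,0],"hand":-0.1},
  {"turn":[0,0,0],"linear":[0,-0.26,0],"hand":-0.1},
  {"turn":[0,0,0],"linear":[0,-0.26,0],"hand":-0.1},
  {"turn":[0,0,0],"linear":[0,-0.26,0],"hand":-0.1},
  {"turn":[0,0,0],"linear":[0,-0.26,0],"hand":-0.1},
  {"turn":[0,0,0],"linear":[0,-0.26,0],"hand":-0.1},
])

```text
clock: 12.15
tcp_pos: [0.5781, 0.1015, 0.3621]
eef_rot: [0.093, -0.093, 0.701, -0.701]
wrist_force: [-0.0, -0.5, 0.8]
opening: 0.0472
```

```bash
python3 chk.py 6; python3 - <<'E'
from h import *
import time
for k in range(2):
    s=eyes.snapshot('wrist');Y=sf(cloud(s));hsv=cv2.cvtColor(s['image'],cv2.COLOR_BGR2HSV);h,S=hsv[...,0].astype(int),hsv[...,1]
    q=Y[((h<5)|(h>172))&(S>120)&(Y[...,2]>.2)&(abs(Y[...,0]+.08)<.04)];print(ctrl.state()['clock'],q.mean(0).round(4))
E
```

```text
12.3 [-0.0800872   0.00158643  0.3622412 ] [-0.04512803  0.02637307 -0.57667986] 0.046991232585635055
s red 61 [[-0.0838, -0.0064, 0.2168], [-0.0776, 0.002, 0.2406], [-0.0738, 0.0125, 0.2447]]
s green 35 [[-0.054, -0.021, 0.2408], [-0.0269, -0.0017, 0.2428], [-0.0232, 0.0085, 0.5293]]
d red 72 [[-0.0839, -0.0037, 0.2094], [-0.0794, 0.0117, 0.2394], [-0.076, 0.0142, 0.2438]]
d green 50 [[-0.03, -0.0056, 0.2099], [-0.0272, 0.0092, 0.2404], [-0.0241, 0.0116, 0.2436]]
w red 423 [[-0.087, -0.0077, 0.2099], [-0.0784, 0.0028, 0.2415], [-0.076, 0.0134, 0.2436]]
w green 380 [[-0.0693, -0.018, 0.2399], [-0.0292, 0.0009, 0.2423], [-0.023, 0.0248, 0.4658]]
12.35 [-0.0796  0.0029  0.2353]
12.4 [-0.0796  0.0028  0.2364]
```

View pics/c6.png

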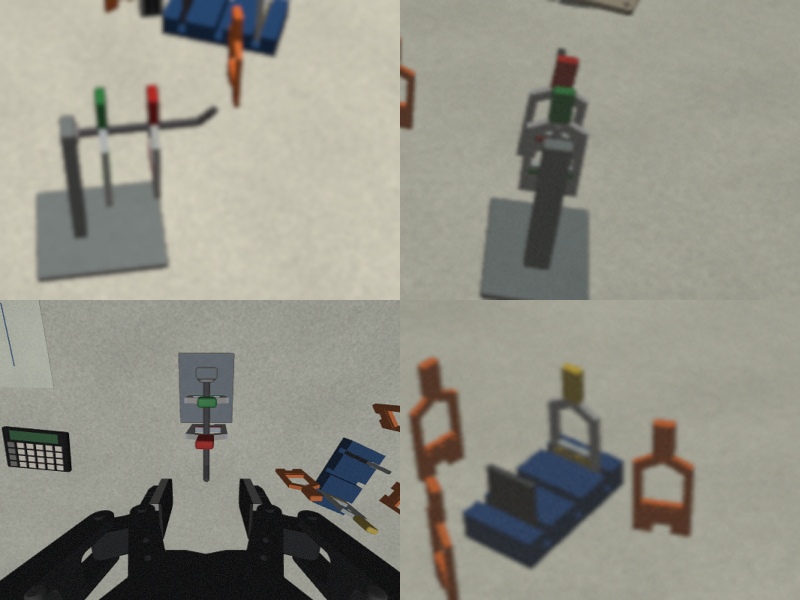

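Red hangs free and still. Green is unmoved, yellow is standing in the rack, and the gripper is well clear.

```bash
python3 -c "
from plant import ctrl
print(ctrl.close_job())"
```

```text
the job is handed in; nothing more can be done
None
```

The red gauge now hangs by its window on the hook stand's arm, about 80 mm from the post and roughly 50 mm in front of the green one. I gripped it by its tab, lifted it straight out of the middle slot, and passed its window over the bent end of the arm. I then lowered it until the arm took its weight (about 5 N at the wrist), let go and moved straight up about 130 mm.

**Last checks:**
- **Red gauge:** its tab top is at 0.243 m, the same height as green's. Its measured position changed by no more than 1 mm between two pictures 0.05 s apart, so that only weakly confirms it is at rest. It sits about 1.5 mm to one side of the bar's axis, possibly a slight friction tilt.
- **Green gauge:** it is still at 27 mm from the post, unchanged within the measurement noise.
- **Yellow gauge:** it is still standing in the rack.
- **Robot:** the gripper was open and clear of everything, and the job was handed in at about 12.4 s of the 42 s allowed.

**Disagreement:** the gripper's opening read about 20.5 mm on the 24 mm tab throughout. The grip held anyway.

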